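# Load the sprung flange magazine

### The job

Put both large round pipe flanges, neck up, one on top of the other into the spring-loaded magazine (the blue stand with the ring of steel guide rods): push each one down onto the sprung platform, past the two steel catches, until the catches snap back over its disc, then let go. At the end both must be held down below the catches, one resting on the other.

Things in the scene. Friction and masses are not known exactly. Their poses are not given: they have to be found in the camera images.
- flange_a: One large round pipe flange, dull grey steel, lying neck up: disc 80 mm across, 8 mm thick, with a round neck 32 mm across on its middle; 32 mm high in all (neck: the top 24 mm); about 0.3 kg. The two are alike; a smaller round flange (58 mm across), a square one (72 mm) and other fittings lie about too. Origin: centre of the underside; z up the neck.
- flange_b: The other large round pipe flange, dull grey steel, lying neck up: disc 80 mm across, 8 mm thick, with a round neck 32 mm across on its middle; 32 mm high in all (neck: the top 24 mm); about 0.3 kg. The two are alike; a smaller round flange (58 mm across), a square one (72 mm) and other fittings lie about too. Origin: centre of the underside; z up the neck.
- magazine: Fixed blue stand: a 99 mm wide round well between eight rods, flared tops 137 mm up. Two flat spring catches point inward at its -x and +x ends (the base is longer that way), tips 26 mm from the axis, undersides 104 mm up; they swing down only, and snap back once a disc's top face is pushed below 71 mm. Fingers beside the neck must keep to the open +y and -y sides. Origin: well axis at bench height; z up.
- platform (a joint): Sinking (m) of the sprung round platform in the well: 0 empty (top 101 mm above the bench), 0.083 at its stop; about 0.005 with one flange caught (disc top 104 mm up), 0.037 with two. The spring gives 7 to 14 N; a push takes 6 to 15 N in all. Let go too early, a flange rides back up. Before the push the first underside rests 108 mm up on the catches, the second 128 mm up on the first neck.

How it is judged:
By the outcome, as a careful person would: the job done as asked, in the order asked, and still so for the second after the job is handed in, with the robot touching nothing.
It also fails if it takes over 64 s, if anything falls off the work surface, if the arm or the gripper's body presses on something with over 40 N, if the wrist force passes 120 N, or if a joint passes its speed limit or range.

### The arm

A 6-joint arm with a two-finger parallel gripper is mounted at the origin on the work surface. World frame = base frame: x ahead of the robot, y to its left, z up, the work surface at z = 0. Lengths are in m, angles in rad, forces in N, time in s.
With the tool pointing down it reaches from about 0.35 to 0.725 m from the base axis. Payload 6 kg.
Tool frame: the origin (TCP) lies between the finger pads; the fingertips stand 11 mm ahead of it and the grasp point (between the pads) lies 8 mm behind it; z points along the fingers, y is the line along which they close (so a half turn about z gives the same grasp; the last joint's range is limited). The gripper opens to 85 mm and grips with 20 to 120 N. Pads are 22 mm wide; open, the fingers measure 114 mm over their backs; the gripper's body (76 mm by 85 mm) begins 54 mm behind the grasp point. The pads swing forward as they close: fully open they stand 13 mm farther back than shut.
Start: joints at [1.652, 0.04, 0.085, 0, -1.615, -0.334], TCP at [0.15, 0.581, 0.242] pointing down, gripper open.
Joint ranges: [-2.56, 2.56], [-1.29, 2.01], [-1.08, 1.49], [-3.29, 1.98], [-2.81, -0.18], [-2.99, 2.99]. Speed limits (rad/s): [2.57, 2.57, 3.01, 3.14, 3.14, 3.14].

### API

Orientations are given as a unit quaternion [x, y, z, w].
In Python, from workcell import env gives the robot as it stands. The module is installed in compiled form; this text tells all that it offers.
- The arm moves only by the shell command python3 -m handwheel 'ROWS'. ROWS is JSON, a list of rows, each a list of 5 numbers: the finger opening in cm, from 0 to 8.54, then the shift along the tool's x, y, z in cm, then the turn about the tool's z in degrees. In form: [[gripper, tx, ty, tz, roll], ...]. A call has 1 to 5 rows; each row is the pose to reach, as a shift and turn from the pose commanded when the call began, along the tool's axes at that moment; what a row does not reach only later rows make up. A row lasts 1/10 s, in which the tool goes at most 50 mm and 8.59 degrees, less where a joint would pass 70% of its speed; a pose out of reach is approached as far as the arm can. A call with a gripper value outside its range is refused whole. The fingers move at their own pace and stop on an object; the grip force is fixed at half the most. Time passes only in rows, so rows that repeat a pose let the fingers close. It gives the time, the measured TCP pose, the force, the opening and the grip force at its end, in the units of the state.
- env.observe(): the state, without advancing time (a new reading comes with each control period).
- env.grab_frame(name): name is "scene" or "top"; returns the picture (420x560x3 uint8, blue, green, red); there is no depth.
- env.get_calibration(name): a dict with "fx", "fy", "cx", "cy" (pixels), "cam_to_world" (4x4, takes a point from camera to world coordinates). Camera axes: x right, y up, looking along -z (the intrinsics and any distortion apply to the point x, -y, -z); pixel columns grow to the right and rows downward; lengths in m; the calibration is good to about 2 mm. A picture is of the moment at which its call begins. get_calibration takes no time and is no camera call.
- env.job_done(): hands the job in; it is judged then, once.
Trained networks look in the newest picture that a camera, given by its name, has taken for a name from the list of things; names that differ only in an ending like _2 or _b are one class to them, and where a whole thing is asked for, a point or a joint stands for the part that bears it (a point fixed in the world has none). Each returns a list of dicts, best first, with "score" (0 to 1); they miss things now and then, are a little off and sometimes report something else, mostly with a low value. They report only what shows in the picture. A call takes as long as a camera call.
- env.boxes_of(thing, camera): "rect" ([centre column, centre row, width, height] in pixels, round what is visible of it).
- env.outline_of(thing, camera): "pixels" (420x560 bool, what is visible of it) and "rect" ([centre column, centre row, width, height] in pixels, round what is visible of it).
The state is a dict: "time_s": time; "q": joint angles; "joint_velocities": joint speeds; "joint_efforts": joint torques, N m; "tool_pos": TCP position; "tcp_rot": TCP orientation; "contact_force": force on the tool from outside, world axes, zero at the start; "moment": the same for the moment, N m; "width": finger opening in m; "grip_force": force on a finger pad.
Only numpy, scipy, OpenCV 4.12 (cv2) and the standard library are available. Lean on these libraries where they do the work, as an engineer would, in place of code of your own. Each camera call takes 0.05 s, during which the arm holds its last target. There are 200 camera calls.

## Working session

There is one attempt and no reset: what is moved stays moved. The work goes in short steps, Python scripts to look and compute and a shell command to move; the robot and the scene stay as the last step left them, time stands still between calls to the robot, and variables do not carry over. Pictures are saved under pics/ and viewed, at most 12 in all, crops included, and the job is handed in when it is done.

```bash
mkdir -p pics; cat > h.py <<'E'
import numpy as np, cv2
from workcell import env
def ray(cam,u,v):
    c=env.get_calibration(cam); T=np.array(c["cam_to_world"])
    d=T[:3,:3]@np.array([(u-c["cx"])/c["fx"],-(v-c["cy"])/c["fy"],-1.]); return T[:3,3],d
def at(cam,u,v,z):
    o,d=ray(cam,u,v); return o+d*(z-o[2])/d[2]
def px(cam,p):
    c=env.get_calibration(cam); T=np.array(c["cam_to_world"]); q=T[:3,:3].T@(np.array(p)-T[:3,3])
    return np.array([c["cx"]+c["fx"]*q[0]/-q[2],c["cy"]+c["fy"]*-q[1]/-q[2]])
E
python3 - <<'E'
from h import *
ims=[]
for c in("top","scene"):
    k=env.get_calibration(c); print(c,{a:b for a,b in k.items()})
    im=env.grab_frame(c); cv2.imwrite(f"pics/{c}0.png",im)
    for t in("flange_a","magazine","platform"):
        for r in env.boxes_of(t,c):
            u,v,w,h=r["rect"]; print(c,t,round(r["score"],2),np.round(r["rect"]),np.round(at(c,u,v,.008),3))
print(env.observe())
E
```

```text
top {'fx': 447.67866745934253, 'fy': 447.67866745934253, 'cx': 280.92955719877256, 'cy': 212.32142774402436, 'cam_to_world': array([[ 0.02442259,  0.99105488, -0.13120123,  0.40699595],
       [-0.99969226,  0.02364019, -0.00751781, -0.01365278],
       [-0.00434894,  0.13134446,  0.99132725,  0.84009254],
       [ 0.        ,  0.        ,  0.        ,  1.        ]])}
top flange_a 0.77 [268. 243.  48.  47.] [0.459 0.015 0.008]
top flange_a 0.55 [345. 164.  38.  41.] [ 0.612 -0.127  0.008]
top magazine 0.84 [162. 200. 105. 104.] [0.535 0.218 0.008]
top platform 0.72 [156. 190.  47.  44.] [0.553 0.231 0.008]
scene {'fx': 420.7524483031408, 'fy': 420.7524483031408, 'cx': 289.3849667458127, 'cy': 208.74200250397394, 'cam_to_world': array([[-0.53802097, -0.64975328,  0.53698614,  0.88611043],
       [ 0.84275841, -0.40172756,  0.3582921 ,  0.26367497],
       [-0.01707934,  0.64531825,  0.76372289,  0.62264717],
       [ 0.        ,  0.        ,  0.        ,  1.        ]])}
scene flange_a 0.91 [196. 246.  44.  38.] [ 0.616 -0.12   0.008]
scene flange_a 0.89 [306. 222.  40.  37.] [0.466 0.
[... 162 characters left out ...]
 1.65170458e+00,  4.02731980e-02,  8.46812741e-02, -8.02592111e-05,
       -1.61546849e+00, -3.33718776e-01]), 'joint_velocities': array([ 6.94741755e-05, -1.01415275e-03, -2.03216375e-04, -3.71402326e-04,
       -4.77121606e-04, -1.42337007e-03]), 'joint_efforts': array([ 2.07686317e-03, -3.67402339e+01,  3.46997452e+01,  6.92400411e+00,
       -1.67982736e-03,  5.76789304e-06]), 'tool_pos': array([0.15001597, 0.58089387, 0.24213856]), 'tcp_rot': array([ 9.92021703e-01, -1.26067132e-01, -1.20529809e-05,  1.37466259e-04]), 'contact_force': array([ 0.24531599, -0.28925621, -0.79840267]), 'moment': array([-0.03426   ,  0.01754757,  0.01222648]), 'grip_force': 0.0, 'width': 0.08539375928046947}
```

View pics/top0.png

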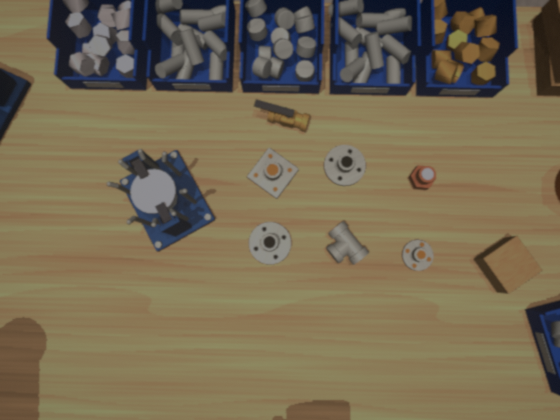

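View pics/scene0.png

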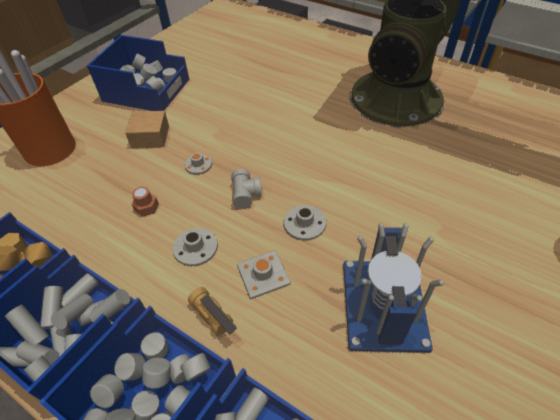

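The pictures show the two large flanges at top px (270,243) and (345,165). The magazine is at about (165,200), with its catches near (140,165) and (164,213). Next is a closer measurement.

```bash
python3 - <<'E'
from h import *
for c in("top","scene"):
    im=env.grab_frame(c)
    for t,z in(("flange_a",.008),("platform",.101)):
        for r in env.outline_of(t,c)[:2]:
            m=r["pixels"].astype(np.uint8)
            pts=cv2.convexHull(np.argwhere(m)[:,::-1].astype(np.int32)).reshape(-1,2)
            w=np.array([at(c,*(p),z)[:2] for p in pts],np.float32)
            (cx,cy),rad=cv2.minEnclosingCircle(w); print(c,t,round(r["score"],2),np.round([cx,cy,rad],4))
t=cv2.imread("pics/top0.png")[135:260,95:230]; s=cv2.imread("pics/scene0.png")[210:360,330:450]
a=cv2.resize(t,None,fx=4,fy=4,interpolation=cv2.INTER_CUBIC)
b=cv2.resize(s,None,fx=4,fy=4,interpolation=cv2.INTER_CUBIC)
cv2.imwrite("pics/a.png",a);cv2.imwrite("pics/b.png",b);print(a.shape,b.shape)
E
```

```text
top flange_a 0.77 [0.46   0.014  0.0402]
top flange_a 0.73 [ 0.6112 -0.1246  0.0406]
top platform 0.89 [0.535  0.2059 0.042 ]
scene flange_a 0.82 [ 0.6168 -0.1223  0.0422]
scene flange_a 0.7 [0.4647 0.0159 0.0428]
(500, 540, 3) (600, 480, 3)
```

View pics/a.png

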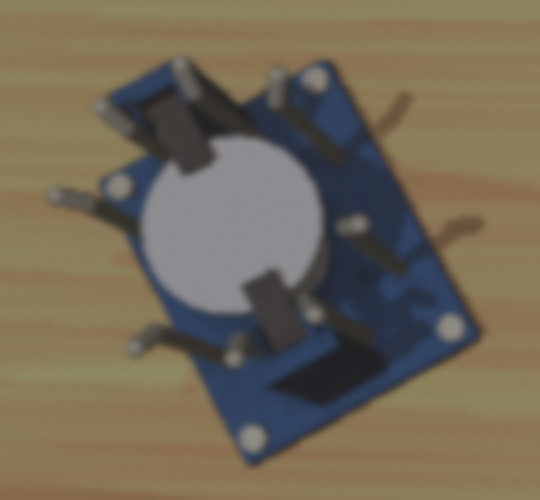

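View pics/b.png

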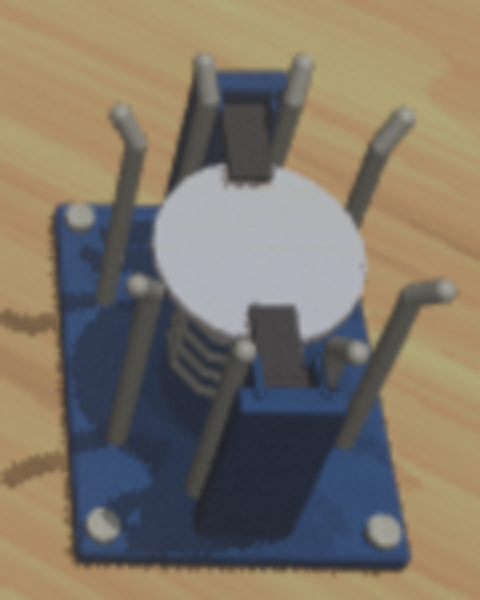

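The crops show the platform disc, eight rod tips, both catch tips and the base bolts. I fit the magazine pose to these.

```bash
python3 - <<'E'
from h import *
T=lambda L:[(95+x/4,135+y/4) for x,y in L]; S=lambda L:[(330+x/4,210+y/4) for x,y in L]
w=lambda c,L,z:np.array([at(c,u,v,z)[:2] for u,v in L])
rt=w("top",T([(181,66),(105,107),(60,195),(136,346),(235,357),(315,313),(357,224),(280,75)]),.137)
rs=w("scene",S([(204,62),(302,63),(405,115),(445,290),(358,350),(245,348),(140,285),(122,110)]),.137)
for n,r in(("top",rt),("scene",rs)):
    print(n,"rods",r.mean(0).round(4),np.round(cv2.minEnclosingCircle(r.astype(np.float32))[0],4),np.linalg.norm(r-r.mean(0),axis=1).round(3))
ct=w("top",T([(196,163),(263,278)]),.106); cs=w("scene",S([(248,182),(272,307)]),.106)
for c in(ct,cs): d=c[0]-c[1]; print("catch",c.mean(0).round(4),np.linalg.norm(d).round(4),np.degrees(np.arctan2(d[1],d[0])).round(1))
b=w("top",T([(315,78),(119,186),(252,437),(450,327)]),.012); d=b[1]-b[2]; e=b[0]-b[3]
print("bolts",b.mean(0).round(4),[np.degrees(np.arctan2(*v[::-1])).round(1) for v in(d,e)])
E
```

```text
top rods [0.5352 0.2065] [0.5353 0.2064] [0.06  0.06  0.06  0.061 0.061 0.061 0.06  0.061]
scene rods [0.5418 0.2117] [0.5416 0.2117] [0.061 0.06  0.061 0.061 0.061 0.061 0.061 0.061]
catch [0.5365 0.2072] 0.0571 32.9
catch [0.5411 0.2111] 0.0517 -147.3
bolts [0.5368 0.2089] [np.float64(30.9), np.float64(30.6)]
```

```bash
cat >> h.py <<'E'
from scipy.spatial.transform import Rotation as R
def go(x,y,z,yaw=31.5):
    s=env.observe(); r=R.from_quat(s["tcp_rot"]); M=r.as_matrix()
    d=M.T@(np.array([x,y,z])-s["tool_pos"])*100
    yw=np.degrees(np.arctan2(M[1,0],M[0,0]))
    print("t",round(s["time_s"],2),"pos",s["tool_pos"].round(4),"yaw",yw.round(2),"tilt",np.degrees(np.arccos(-M[2,2])).round(2),"F",s["contact_force"].round(1),"w",round(s["width"],4),"| shift cm",d.round(2),"roll",round((yw-yaw+180)%360-180,1))
E
python3 -m handwheel '[[8,3.5,3.7,0,-7.5],[8,7,7.4,0,-15],[8,10.5,11.1,0,-22.5],[8,14,14.8,0,-30],[8,17.5,18.5,0,-37.5]]'
python3 -c "
from h import *
go(.4624,.015,.12)"
```

```text
time_s: 1.2
tool_pos: [0.2715, 0.3603, 0.2425]
tcp_rot: [0.979, 0.202, 0.0, -0.0]
contact_force: [0.9, -0.3, 0.3]
width: 0.0802
grip_force: 0.0
t 1.2 pos [0.2715 0.3603 0.2425] yaw 23.36 tilt 0.04 F [ 0.9 -0.3  0.3] w 0.0802 | shift cm [ 3.83 39.27 12.23] roll -8.1
```

```bash
python3 -m handwheel '[[7,0.4,4,0,-4],[7,0.8,8,0,-8],[7,1.2,12,0,-8],[7,1.6,16,0,-8],[7,2,20,0,-8]]'
python3 -c "
from h import *
go(.4624,.015,.12)"
```

```text
time_s: 1.7
tool_pos: [0.368, 0.1843, 0.2427]
tcp_rot: [0.964, 0.268, 0.001, -0.0]
contact_force: [1.3, 0.5, 0.0]
width: 0.0698
grip_force: 0.0
t 1.7 pos [0.368  0.1843 0.2427] yaw 31.05 tilt 0.07 F [1.3 0.5 0. ] w 0.0698 | shift cm [-0.66 19.38 12.26] roll -0.5
```

```bash
python3 -m handwheel '[[7,-0.1,4,1,-0.5],[7,-0.3,8,3,-0.5],[7,-0.5,12,6,-0.5],[7,-0.6,16,9,-0.5],[7,-0.7,19.4,12,-0.5]]'
python3 -m handwheel '[[7,0,0,0,0],[7,0,0,0,0]]'
python3 - <<'E'
from h import *
go(.4624,.015,.022)
a=env.grab_frame("top");b=env.grab_frame("scene")
p=env.observe()["tool_pos"]; print(px("top",p),px("scene",p))
u,v=px("top",[.462,.015,.05]).astype(int);U,V=px("scene",[.462,.015,.05]).astype(int)
f=lambda i,u,v:cv2.resize(i[max(v-65,0):v+65,u-50:u+50],(400,520),interpolation=cv2.INTER_CUBIC)
print(u,v,U,V);cv2.imwrite("pics/c.png",np.hstack([f(a,u,v),f(b,U,V)]))
E
```

```text
time_s: 2.2
tool_pos: [0.4621, 0.014, 0.1216]
tcp_rot: [0.963, 0.271, 0.001, -0.0]
contact_force: [0.1, 1.3, -0.1]
width: 0.0702
grip_force: 0.0
time_s: 2.4
tool_pos: [0.4614, 0.0151, 0.1219]
tcp_rot: [0.963, 0.271, -0.001, 0.0]
contact_force: [-0.5, 0.7, 0.5]
width: 0.0702
grip_force: 0.0
t 2.4 pos [0.4614 0.0151 0.1219] yaw 31.39 tilt 0.09 F [-0.5  0.7  0.5] w 0.0702 | shift cm [0.1  0.06 9.99] roll -0.1
[264.85699531 236.5613629 ] [306.55413633 176.84416873]
267 239 305 205
```

View pics/c.png

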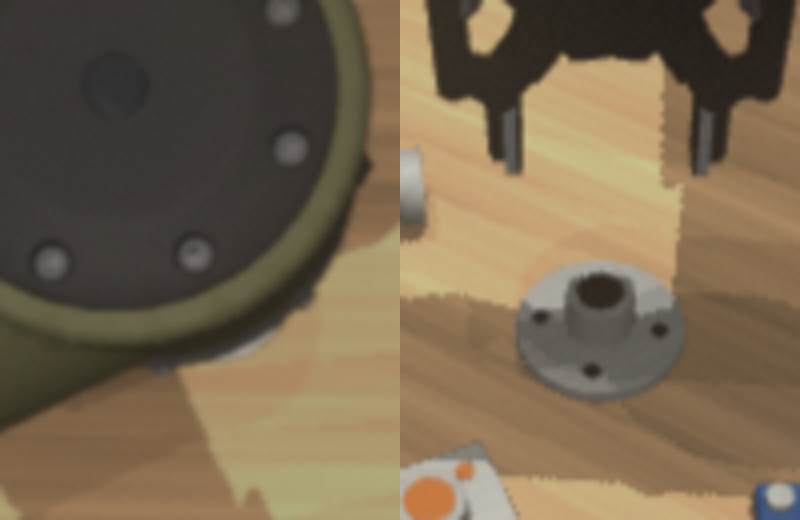

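The right half shows the open fingers centred over the flange in the scene view, with finger tips at px (283,182) and (331,182). The disc centre is at about (305,222).

```bash
python3 -c "
from h import *
p=env.observe()['tool_pos'];print(px('scene',p-[0,0,.011]))
print(at('scene',305,221.8,.008),at('scene',305,140+292/4,.032))
go(.464,.0165,.022)"
```

```text
[306.46176172 181.45611356]
[0.46548057 0.01719368 0.008     ] [0.46441576 0.01623345 0.032     ]
t 2.5 pos [0.462  0.0166 0.1237] yaw 31.55 tilt 0.13 F [ 0.3  0.3 -0.5] w 0.0696 | shift cm [ 0.14  0.1  10.17] roll 0.1
```

```bash
python3 -m handwheel '[[7,0.1,0,3,0],[7,0.2,0,6,0],[7,0.2,0,8,0],[7,0.2,0,9,0],[7,0.2,0,9.7,0]]'
python3 -m handwheel '[[7,0,0,0.2,0],[5,0,0,0.2,0],[4,0,0,0.2,0],[4,0,0,0.2,0]]'
python3 -m handwheel '[[3,0,0,0,0],[2,0,0,0,0],[2,0,0,0,0],[2,0,0,0,0]]'
python3 -c "
from h import *
go(.464,.016,.022)"
```

```text
time_s: 3.0
tool_pos: [0.4637, 0.018, 0.026]
tcp_rot: [0.962, 0.272, 0.001, 0.0]
contact_force: [0.1, 0.6, 0.1]
width: 0.0698
grip_force: 0.0
time_s: 3.4
tool_pos: [0.4637, 0.0171, 0.0241]
tcp_rot: [0.962, 0.272, 0.001, 0.0]
contact_force: [0.4, -0.5, 0.1]
width: 0.0404
grip_force: 0.0
time_s: 3.8
tool_pos: [0.4638, 0.017, 0.0244]
tcp_rot: [0.962, 0.272, 0.001, 0.0]
contact_force: [-2.0, 0.4, 5.5]
width: 0.0295
grip_force: 59.1
t 3.8 pos [0.4638 0.017  0.0244] yaw 31.52 tilt 0.09 F [-2.   0.4  5.5] w 0.0295 | shift cm [-0.04  0.09  0.24] roll 0.0
```

```bash
python3 -m handwheel '[[2,0,0,-2,0],[2,0,0,-5,0],[2,0,0,-9,0],[2,0,0,-13,0],[2,0,0,-17,0]]'
python3 -m handwheel '[[2,0,0,0,0],[2,0,0,0,0]]'
python3 - <<'E'
from h import *
go(.5383,.2088,.22)
b=env.grab_frame("scene")
p=env.observe()["tool_pos"]; U,V=px("scene",p).astype(int)
b=b[V-70:V+60,U-80:U+80]; print(U,V,px("scene",p-[0,0,.019]))
cv2.imwrite("pics/d.png",cv2.resize(b,None,fx=4,fy=4,interpolation=cv2.INTER_CUBIC))
E
```

```text
time_s: 4.3
tool_pos: [0.4626, 0.017, 0.1939]
tcp_rot: [0.962, 0.272, -0.001, -0.0]
contact_force: [1.3, 0.6, -2.2]
width: 0.0301
grip_force: 59.6
time_s: 4.5
tool_pos: [0.4631, 0.0174, 0.193]
tcp_rot: [0.962, 0.272, 0.0, -0.001]
contact_force: [-0.8, -0.1, -4.3]
width: 0.0297
grip_force: 59.8
t 4.5 pos [0.4631 0.0174 0.193 ] yaw 31.51 tilt 0.07 F [-0.8 -0.1 -4.3] w 0.0297 | shift cm [ 16.42 -12.39  -2.68] roll 0.0
307 146 [307.15950793 155.28113635]
```

View pics/d.png

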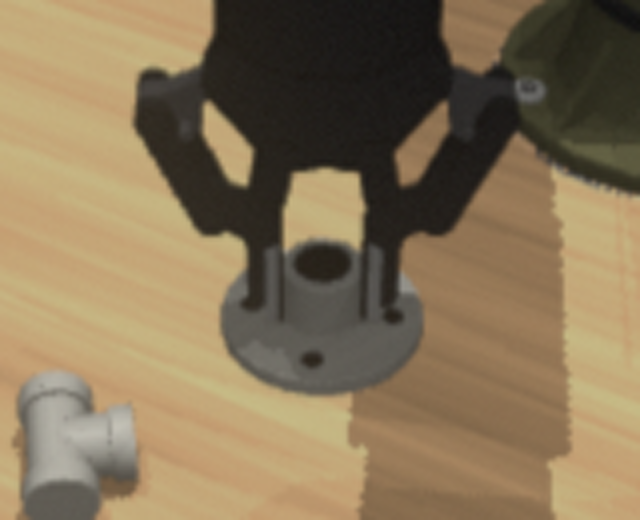

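The flange is held upright by its neck, with the disc centred under the fingers at crop (322,313). Now over to the magazine.

```bash
python3 -m handwheel '[[2,3.3,-2.5,-0.5,0],[2,6.8,-5,-0.5,0],[2,10.2,-7.5,-0.5,0],[2,13.5,-10,-0.5,0],[2,16.7,-12.4,-0.5,0]]'
python3 -m handwheel '[[2,0,0,0,0],[2,0,0,1,0],[2,0,0,2,0],[2,0,0,2,0]]'
python3 - <<'E'
from h import *
go(.5405,.2105,.22)
b=env.grab_frame("scene");a=env.grab_frame("top")
p=env.observe()["tool_pos"]; U,V=px("scene",[.54,.21,.12]).astype(int); u,v=px("top",[.54,.21,.12]).astype(int)
print(U,V,u,v,px("scene",p),px("scene",p-[0,0,.016]))
f=lambda b,U,V:cv2.resize(b[V-70:V+70,U-65:U+65],(520,560),interpolation=cv2.INTER_CUBIC)
cv2.imwrite("pics/e.png",f(b,U,V))
E
```

```text
time_s: 5.05
tool_pos: [0.5403, 0.2114, 0.1954]
tcp_rot: [0.962, 0.272, -0.002, 0.001]
contact_force: [0.6, -0.1, -2.1]
width: 0.03
grip_force: 59.9
time_s: 5.45
tool_pos: [0.5395, 0.2087, 0.1752]
tcp_rot: [0.963, 0.271, -0.002, 0.0]
contact_force: [-0.3, -0.5, -3.7]
width: 0.03
grip_force: 60.0
t 5.45 pos [0.5395 0.2087 0.1752] yaw 31.46 tilt 0.26 F [-0.3 -0.5 -3.7] w 0.03 | shift cm [ 0.16 -0.11 -4.49] roll -0.0
396 264 148 186 [403.27464485 240.01021195] [400.98293233 247.12249491]
```

View pics/e.png

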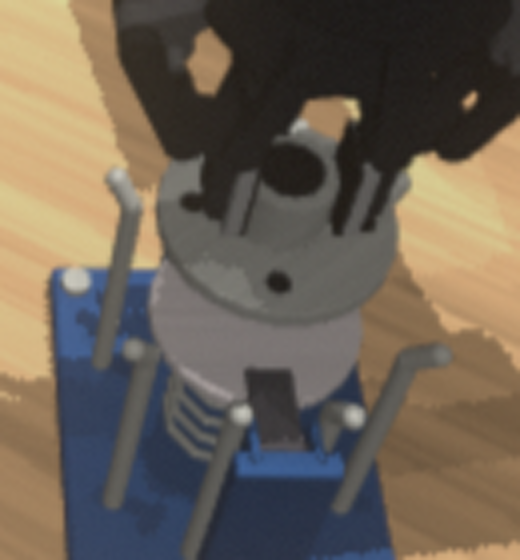

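The disc sits centred between the rods at crop (278,222), to within about 2 mm. I'll lower it with a small shift.

```bash
python3 -m handwheel '[[2,0.1,-0.1,1,0],[2,0.2,-0.1,2,0],[2,0.2,-0.1,3,0],[2,0.2,-0.1,3.7,0],[2,0.2,-0.1,4.2,0]]'
python3 -m handwheel '[[2,0,0,0.3,0],[2,0,0,0.6,0],[2,0,0,1,0],[2,0,0,1.4,0]]'
python3 -c "
from h import *
go(.541,.2105,.083)"
```

```text
time_s: 6.05
tool_pos: [0.5417, 0.2117, 0.1351]
tcp_rot: [0.962, 0.272, -0.001, 0.0]
contact_force: [0.2, -0.5, -1.4]
width: 0.0295
grip_force: 60.0
time_s: 6.45
tool_pos: [0.5425, 0.2121, 0.1236]
tcp_rot: [0.962, 0.272, 0.001, -0.0]
contact_force: [-4.8, -0.5, 7.8]
width: 0.0297
grip_force: 60.7
t 6.45 pos [0.5425 0.2121 0.1236] yaw 31.53 tilt 0.12 F [-4.8 -0.5  7.8] w 0.0297 | shift cm [-0.22  0.06  4.06] roll 0.0
```

```bash
python3 -m handwheel '[[2,-0.1,0,0.4,0],[2,-0.15,0,0.9,0],[2,-0.15,0,1.4,0],[2,-0.15,0,1.9,0]]'
python3 -m handwheel '[[2,0,0,0.5,0],[2,0,0,1,0],[2,0,0,1.4,0]]'
python3 -c "
from h import *
go(.541,.2105,.083)"
```

```text
time_s: 6.85
tool_pos: [0.5425, 0.2121, 0.1064]
tcp_rot: [0.962, 0.272, 0.003, -0.0]
contact_force: [-1.2, 1.4, 8.9]
width: 0.0297
grip_force: 60.8
time_s: 7.15
tool_pos: [0.5424, 0.2121, 0.0919]
tcp_rot: [0.962, 0.272, 0.003, -0.0]
contact_force: [-0.1, 1.8, 7.4]
width: 0.03
grip_force: 60.8
t 7.15 pos [0.5424 0.2121 0.0919] yaw 31.55 tilt 0.34 F [-0.1  1.8  7.4] w 0.03 | shift cm [-0.21  0.06  0.89] roll 0.0
```

```bash
python3 -m handwheel '[[2,-0.1,0,0.4,0],[2,-0.1,0,0.8,0],[2,-0.1,0,1.1,0],[2,-0.1,0,1.1,0]]'
python3 -c "
from h import *
go(.541,.2105,.115)"
```

```text
time_s: 7.55
tool_pos: [0.5424, 0.2121, 0.0814]
tcp_rot: [0.962, 0.272, 0.004, -0.001]
contact_force: [2.0, 2.1, 7.3]
width: 0.0299
grip_force: 60.8
t 7.55 pos [0.5424 0.2121 0.0814] yaw 31.56 tilt 0.47 F [2.  2.1 7.3] w 0.0299 | shift cm [-0.17  0.06 -3.36] roll 0.1
```

```bash
python3 -m handwheel '[[2,0,0,-0.8,0],[2,0,0,-1.6,0],[2,0,0,-2.4,0],[2,0,0,-3,0],[2,0,0,-3.3,0]]'
python3 -m handwheel '[[2,0,0,-0.3,0],[2,0,0,-0.5,0],[2,0,0,-0.6,0]]'
python3 -c "
from h import *
go(.541,.2105,.118)"
```

```text
time_s: 8.05
tool_pos: [0.5409, 0.2112, 0.1133]
tcp_rot: [0.962, 0.272, 0.002, -0.0]
contact_force: [3.6, 2.2, 4.1]
width: 0.0297
grip_force: 60.7
time_s: 8.35
tool_pos: [0.5399, 0.2106, 0.1174]
tcp_rot: [0.962, 0.272, 0.0, 0.0]
contact_force: [3.0, 2.0, 3.1]
width: 0.0299
grip_force: 60.6
t 8.35 pos [0.5399 0.2106 0.1174] yaw 31.52 tilt 0.02 F [3.  2.  3.1] w 0.0299 | shift cm [ 0.09  0.06 -0.06] roll 0.0
```

```bash
python3 -m handwheel '[[2,0,0,-0.2,0],[2,0,0,-0.3,0],[2,0,0,-0.4,0]]'
python3 -c "
from h import *
go(.541,.2105,.118)"
```

```text
time_s: 8.65
tool_pos: [0.5396, 0.2105, 0.1205]
tcp_rot: [0.962, 0.272, -0.001, 0.0]
contact_force: [5.4, 1.3, -2.8]
width: 0.0298
grip_force: 59.9
t 8.65 pos [0.5396 0.2105 0.1205] yaw 31.51 tilt 0.06 F [ 5.4  1.3 -2.8] w 0.0298 | shift cm [0.12 0.07 0.25] roll 0.0
```

```bash
python3 -m handwheel '[[3,0,0,0.1,0],[4.5,0,0,0.1,0],[5,0,0,0.1,0],[5,0,0,0.1,0]]'
python3 -m handwheel '[[5,0,0,-1,0],[5,0,0,-3,0],[5,0,0,-6,0],[5,0,0,-10,0],[5,0,0,-12,0]]'
python3 - <<'E'
from h import *
go(.616,-.121,.2)
b=env.grab_frame("scene")
U,V=px("scene",[.54,.21,.11]).astype(int)
f=lambda b,U,V:cv2.resize(b[V-65:V+65,U-65:U+65],(520,520),interpolation=cv2.INTER_CUBIC)
print(U,V);cv2.imwrite("pics/f.png",f(b,U,V))
E
```

```text
time_s: 9.05
tool_pos: [0.5391, 0.2102, 0.1193]
tcp_rot: [0.962, 0.271, -0.001, 0.0]
contact_force: [-0.2, -0.0, -0.2]
width: 0.0498
grip_force: 0.0
time_s: 9.55
tool_pos: [0.5405, 0.2105, 0.2451]
tcp_rot: [0.962, 0.272, 0.002, -0.0]
contact_force: [0.8, 1.6, -0.1]
width: 0.05
grip_force: 0.0
t 9.55 pos [0.5405 0.2105 0.2451] yaw 31.51 tilt 0.27 F [ 0.8  1.6 -0.1] w 0.05 | shift cm [-10.91  32.2    4.49] roll 0.0
394 268
```

View pics/f.png

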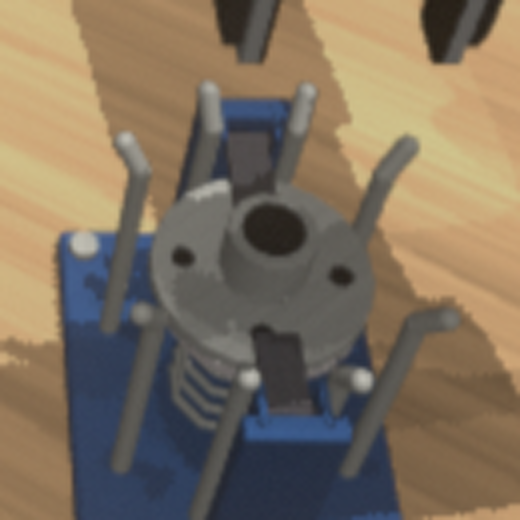

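Both catches lie over the first disc, tips at crop (250,190) and (275,340), with the neck at (275,225). Now for the second flange.

```bash
python3 -m handwheel '[[6,-1.2,3.5,0,0],[6.5,-2.5,7.5,0,0],[7,-3.9,11.5,0,0],[7,-5.3,15.5,0,0],[7,-6.6,19.5,0,0]]'
python3 -m handwheel '[[7,-1.2,3.5,0.5,0],[7,-2.5,7.2,2,0],[7,-3.6,10.5,5,0],[7,-4.3,12.6,9,0],[7,-4.3,12.7,12,0]]'
python3 -m handwheel '[[7,0,0,0,0],[7,0,0,0,0]]'
python3 - <<'E'
from h import *
go(.6158,-.1215,.0235)
b=env.grab_frame("scene")
p=env.observe()["tool_pos"]
U,V=px("scene",[.616,-.121,.05]).astype(int);print(px("scene",p-[0,0,.011]))
f=lambda b,U,V:cv2.resize(b[V-65:V+65,U-65:U+65],(520,520),interpolation=cv2.INTER_CUBIC)
print(U,V);cv2.imwrite("pics/g.png",f(b,U,V))
E
```

```text
time_s: 10.1
tool_pos: [0.5854, 0.0082, 0.241]
tcp_rot: [0.962, 0.272, 0.0, 0.0]
contact_force: [0.2, 0.6, 0.7]
width: 0.0697
grip_force: 0.0
time_s: 10.6
tool_pos: [0.6144, -0.1235, 0.1177]
tcp_rot: [0.963, 0.27, -0.001, -0.0]
contact_force: [0.0, 0.2, -0.9]
width: 0.0699
grip_force: 0.0
time_s: 10.8
tool_pos: [0.6153, -0.121, 0.1214]
tcp_rot: [0.962, 0.272, -0.0, 0.0]
contact_force: [0.1, -0.2, 1.5]
width: 0.0699
grip_force: 0.0
t 10.8 pos [ 0.6153 -0.121   0.1214] yaw 31.53 tilt 0.06 F [ 0.1 -0.2  1.5] w 0.0699 | shift cm [0.02 0.06 9.79] roll 0.0
[183.04053266 208.55187834]
190 231
```

View pics/g.png

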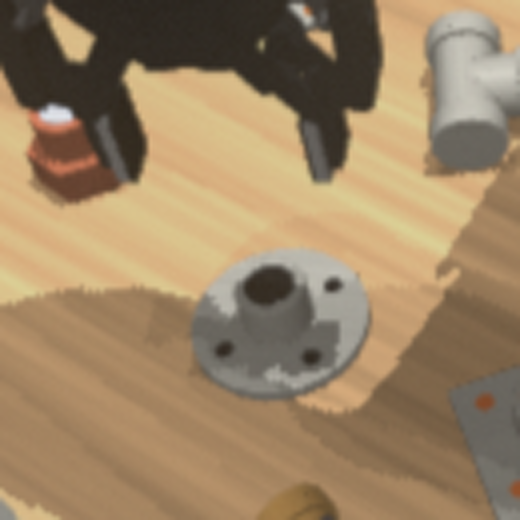

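The neck top is at crop (270,287), the disc centre at (281,322), and the fingertips are above at (130,182) and (325,182).

```bash
python3 -c "
from h import *
print(at('scene',195.25,246.3,.008),at('scene',192.5,237.75,.032))
go(.616,-.12,.0235)"
```

```text
[ 0.61648307 -0.120511    0.008     ] [ 0.61563678 -0.12162051  0.032     ]
t 10.85 pos [ 0.6162 -0.1208  0.123 ] yaw 31.56 tilt 0.17 F [-0.2 -0.4  0.9] w 0.0701 | shift cm [ 0.01 -0.1   9.95] roll 0.1
```

Already well centred, so I go straight down.

```bash
python3 -m handwheel '[[7,0,0,3,0],[7,0,0,6,0],[7,0,0,8,0],[7,0,0,9,0],[7,0,0,9.8,0]]'
python3 -m handwheel '[[6,0,0,0,0],[5,0,0,0,0],[4,0,0,0,0],[4,0,0,0,0]]'
python3 -m handwheel '[[3,0,0,0,0],[2,0,0,0,0],[2,0,0,0,0],[2,0,0,0,0]]'
python3 -c "
from h import *
go(.541,.2105,.23)"
```

```text
time_s: 11.35
tool_pos: [0.6165, -0.1205, 0.0241]
tcp_rot: [0.962, 0.272, 0.001, 0.001]
contact_force: [0.8, -0.3, -0.7]
width: 0.0698
grip_force: 0.0
time_s: 11.75
tool_pos: [0.6157, -0.1209, 0.0233]
tcp_rot: [0.962, 0.272, 0.001, 0.0]
contact_force: [-0.2, 0.1, -0.0]
width: 0.0399
grip_force: 0.0
time_s: 12.15
tool_pos: [0.616, -0.1212, 0.0237]
tcp_rot: [0.962, 0.272, 0.001, 0.001]
contact_force: [0.0, 0.4, 5.6]
width: 0.0298
grip_force: 59.1
t 12.15 pos [ 0.616  -0.1212  0.0237] yaw 31.53 tilt 0.12 F [0.  0.4 5.6] w 0.0298 | shift cm [ 10.98 -32.16 -20.67] roll 0.0
```

```bash
python3 -m handwheel '[[2,0,0,-3,0],[2,0,0,-7,0],[2,0,0,-11.5,0],[2,0,0,-16,0],[2,0,0,-20,0]]'
python3 -m handwheel '[[2,1.2,-3.6,0,0],[2,2.6,-7.6,0,0],[2,3.9,-11.5,0,0],[2,5.2,-15.4,0,0],[2,6.6,-19.3,0,0]]'
python3 -m handwheel '[[2,1.3,-3.9,0,0],[2,2.6,-7.7,0,0],[2,3.6,-10.8,0,0],[2,4.2,-12.5,0,0],[2,4.3,-12.9,0,0]]'
python3 -m handwheel '[[2,0,0,0.5,0],[2,0,0,1.5,0],[2,0,0,2.5,0],[2,0,0,2.5,0]]'
python3 - <<'E'
from h import *
go(.5400,.2105,.155)
b=env.grab_frame("scene")
p=env.observe()["tool_pos"]
U,V=px("scene",[.54,.21,.13]).astype(int);print(px("scene",p-[0,0,.016]))
f=lambda b,U,V:cv2.resize(b[V-65:V+65,U-65:U+65],(520,520),interpolation=cv2.INTER_CUBIC)
print(U,V);cv2.imwrite("pics/i.png",f(b,U,V))
E
```

```text
time_s: 12.65
tool_pos: [0.6147, -0.1206, 0.2233]
tcp_rot: [0.962, 0.272, -0.0, -0.001]
contact_force: [1.2, 0.5, -3.8]
width: 0.0296
grip_force: 59.8
time_s: 13.15
tool_pos: [0.5693, 0.0798, 0.2208]
tcp_rot: [0.962, 0.272, -0.001, -0.0]
contact_force: [-0.2, 1.0, -3.7]
width: 0.0298
grip_force: 60.4
time_s: 13.65
tool_pos: [0.5389, 0.2123, 0.2208]
tcp_rot: [0.962, 0.273, -0.001, 0.0]
contact_force: [0.7, -0.1, -3.5]
width: 0.0297
grip_force: 60.4
time_s: 14.05
tool_pos: [0.5391, 0.2094, 0.1944]
tcp_rot: [0.963, 0.271, -0.002, 0.0]
contact_force: [0.1, 0.9, -3.9]
width: 0.0298
grip_force: 60.4
t 14.05 pos [0.5391 0.2094 0.1944] yaw 31.44 tilt 0.24 F [ 0.1  0.9 -3.9] w 0.0298 | shift cm [ 0.15 -0.05  3.94] roll -0.1
[404.22640237 238.83871779]
397 260
```

View pics/i.png

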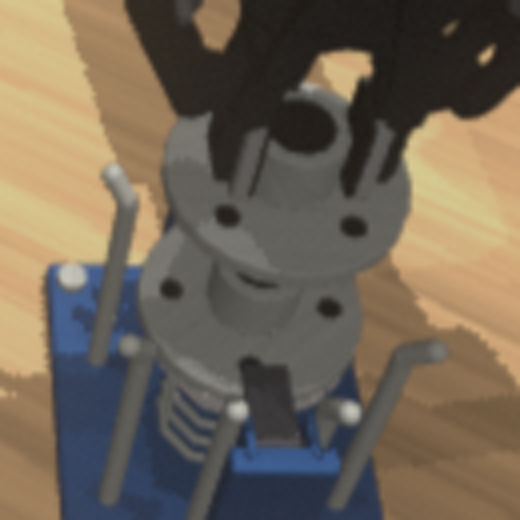

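The second flange hangs straight over the first one's neck: upper disc at crop (285,185), lower neck at (250,285). Lowering now.

```bash
python3 -m handwheel '[[2,0.1,0,1,0],[2,0.1,0,2,0],[2,0.1,0,3,0],[2,0.1,0,3.8,0]]'
python3 -m handwheel '[[2,0,0,0.3,0],[2,0,0,0.6,0],[2,0,0,1,0],[2,0,0,1.4,0]]'
python3 -m handwheel '[[2,0,0,0.5,0],[2,0,0,1,0],[2,0,0,1.5,0],[2,0,0,2,0]]'
python3 -c "
from h import *
go(.540,.2105,.083)"
```

```text
time_s: 14.5
tool_pos: [0.5403, 0.211, 0.1578]
tcp_rot: [0.962, 0.272, -0.001, 0.0]
contact_force: [0.1, 0.3, -3.2]
width: 0.0298
grip_force: 60.4
time_s: 14.9
tool_pos: [0.541, 0.2112, 0.1463]
tcp_rot: [0.962, 0.272, 0.001, 0.0]
contact_force: [-3.0, -1.0, 1.4]
width: 0.0299
grip_force: 60.8
time_s: 15.3
tool_pos: [0.541, 0.2112, 0.1261]
tcp_rot: [0.962, 0.272, 0.001, 0.0]
contact_force: [-3.3, -0.4, 6.3]
width: 0.03
grip_force: 61.3
t 15.3 pos [0.541  0.2112 0.1261] yaw 31.53 tilt 0.08 F [-3.3 -0.4  6.3] w 0.03 | shift cm [-0.13  0.    4.31] roll 0.0
```

```bash
python3 -m handwheel '[[2,0,0,0.5,0],[2,0,0,1,0],[2,0,0,1.5,0],[2,0,0,2,0],[2,0,0,2.5,0]]'
python3 -m handwheel '[[2,0,0,0.5,0],[2,0,0,1,0],[2,0,0,1.4,0],[2,0,0,1.7,0],[2,0,0,1.9,0]]'
python3 -m handwheel '[[2,0,0,0,0],[2,0,0,0,0]]'
python3 -c "
from h import *
go(.540,.2105,.114)"
```

```text
time_s: 15.8
tool_pos: [0.541, 0.2112, 0.1014]
tcp_rot: [0.962, 0.272, 0.001, 0.0]
contact_force: [-4.9, -0.1, 6.7]
width: 0.03
grip_force: 61.3
time_s: 16.3
tool_pos: [0.541, 0.2112, 0.0821]
tcp_rot: [0.962, 0.272, 0.001, 0.0]
contact_force: [-4.1, -1.2, 7.0]
width: 0.03
grip_force: 61.3
time_s: 16.5
tool_pos: [0.541, 0.2112, 0.0823]
tcp_rot: [0.962, 0.272, 0.001, 0.0]
contact_force: [-3.7, -0.3, 6.3]
width: 0.0296
grip_force: 61.3
t 16.5 pos [0.541  0.2112 0.0823] yaw 31.53 tilt 0.07 F [-3.7 -0.3  6.3] w 0.0296 | shift cm [-0.12  0.01 -3.17] roll 0.0
```

```bash
python3 -m handwheel '[[2,0,0,-0.8,0],[2,0,0,-1.6,0],[2,0,0,-2.4,0],[2,0,0,-3,0],[2,0,0,-3.4,0]]'
python3 -m handwheel '[[2,0,0,-0.2,0],[2,0,0,-0.3,0],[2,0,0,-0.4,0]]'
python3 -c "
from h import *
go(.541,.2105,.118)"
```

```text
time_s: 17.0
tool_pos: [0.5409, 0.2112, 0.1162]
tcp_rot: [0.962, 0.272, 0.0, -0.0]
contact_force: [0.3, 0.1, 3.5]
width: 0.0301
grip_force: 61.1
time_s: 17.3
tool_pos: [0.5409, 0.2112, 0.1192]
tcp_rot: [0.962, 0.272, 0.0, 0.0]
contact_force: [1.3, 0.7, 3.1]
width: 0.0296
grip_force: 61.0
t 17.3 pos [0.5409 0.2112 0.1192] yaw 31.51 tilt 0.02 F [1.3 0.7 3.1] w 0.0296 | shift cm [-0.02  0.06  0.12] roll 0.0
```

```bash
python3 -m handwheel '[[2,0,0,-0.1,0],[2,0,0,-0.2,0],[2,0,0,-0.3,0]]'
python3 -c "
from h import *
go(.541,.2105,.118)"
```

```text
time_s: 17.6
tool_pos: [0.5408, 0.2112, 0.1199]
tcp_rot: [0.962, 0.271, -0.0, -0.0]
contact_force: [9.4, 1.6, -11.9]
width: 0.03
grip_force: 60.1
t 17.6 pos [0.5408 0.2112 0.1199] yaw 31.49 tilt 0.05 F [  9.4   1.6 -11.9] w 0.03 | shift cm [-0.02  0.07  0.19] roll -0.0
```

The catches hold: the flange stops under them with a clear downward pull. I relax and release.

```bash
python3 -m handwheel '[[2,0,0,0.2,0],[2,0,0,0.2,0],[3.5,0,0,0.2,0],[5,0,0,0.2,0],[5,0,0,0.2,0]]'
python3 -m handwheel '[[5,0,0,-1,0],[5,0,0,-3,0],[5,0,0,-6,0],[5,0,0,-10,0],[5,0,0,-14,0]]'
python3 - <<'E'
from h import *
go(.541,.2105,.2)
b=env.grab_frame("scene")
U,V=px("scene",[.54,.21,.11]).astype(int)
cv2.imwrite("pics/j.png",cv2.resize(b[V-65:V+65,U-65:U+65],(520,520),interpolation=cv2.INTER_CUBIC))
E
```

```text
time_s: 18.1
tool_pos: [0.5404, 0.2111, 0.1202]
tcp_rot: [0.962, 0.272, -0.0, 0.0]
contact_force: [-0.4, 0.2, -1.1]
width: 0.0498
grip_force: 0.0
time_s: 18.6
tool_pos: [0.5404, 0.2108, 0.2626]
tcp_rot: [0.962, 0.272, 0.0, 0.0]
contact_force: [1.1, -0.0, -0.3]
width: 0.0497
grip_force: 0.0
t 18.6 pos [0.5404 0.2108 0.2626] yaw 31.52 tilt 0.02 F [ 1.1 -0.  -0.3] w 0.0497 | shift cm [0.04 0.06 6.26] roll 0.0
```

View pics/j.png

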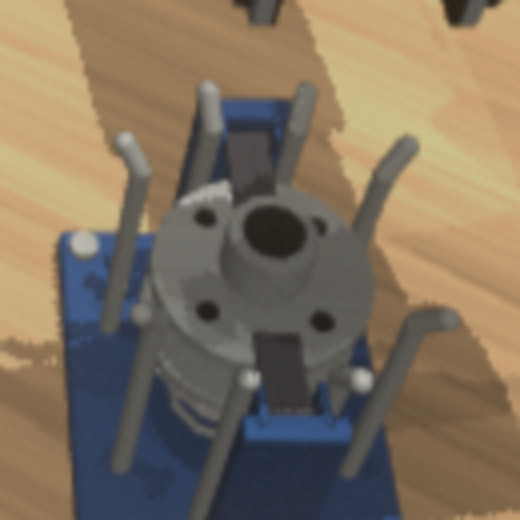

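Both catches lie over the upper disc, tips at crop (250,190) and (278,335). The second disc sits stacked below it, and the gripper is clear.

```bash
python3 -c "
from workcell import env
print(env.job_done())"
```

```text
the job is handed in; nothing more can be done
None
```

Both large flanges are in the magazine, neck up and stacked, held down below the two catches; the gripper was clear when I handed the job in at about 19 s.

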